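Pack the inspection torch into the call-out tyre kit

TASK

Pull the orange inspection torch out of the two spring clips on the sloped blue rack and snap it fully home into the two empty spring clips in the red call-out kit tray, one end sticking out past each clip, either way round. Press no harder than the clips need (about 2 kg, never as much as 5 kg), let go of it, and leave the other things on the bench and in the tray where they are.

Things in the scene. Friction and masses are not known exactly. Their poses are not given: they have to be found in the camera images.
- torch: Orange pencil torch: plain cylinder, 24 mm diameter, 170 mm long, about 120 g, aluminium lens end, black tail. Origin at its centre; y axis along its length, towards the lens; x and z turn about it and mean nothing. It starts level in the rack's clips.
- rack: Fixed sloped rack, grey base 130 x 220 mm, origin under its centre on the bench; z up, y along the torch, -x its low front. Its blue face leans 30 degrees to the front: the face's normal, along which the clips open, is (-0.5, 0, 0.866) in this frame. Torch axis 36 mm off the face. Blue end plates at y = +-96 mm stop the torch from sliding out lengthwise: it must come out sideways along the normal.
- rack_seat (a point): Centre of the torch when in the rack's clips, 2 mm (+x) from and 106 mm above the rack's origin; axes as the rack's. Two black C-clips, 18 mm wide and 38 mm across, centred 55 mm either side along y: 92 mm free between them for the fingers.
- rack_clip (a point): Centre of the rack's clip on the +y side, on the torch's axis. Each clip has two sprung jaws that close over the torch to an 18 mm mouth. Pulling the torch out (or pushing it in) along the opening direction takes about 8 to 20 N for both clips together; past the jaws, after some 10 mm, it snaps free, and 18 mm out it is clear.
- kit: Fixed red open tray, 180 x 250 mm outside, walls 30 mm high, floor and walls 5 mm thick. Origin under its centre on the bench, z up, y along its long side and its clips. A glass jar and a steel socket stand loose in its far (+x) half, about 85 mm from the clips' line.
- kit_seat (a point): Where the torch's centre must end, fully home in the tray's clips: 35 mm to -x of the tray's origin, 65 mm above the bench; axes as the tray's. Two clips like the rack's, 55 mm either side along y, opening straight up; the torch lies along y. 56 mm free below the axis between the clips. Their floor is rigid: stop pressing once home; up to 3 mm off-centre still enters. A torch not snapped in lies 17 mm too high.
- cap_jar: Small glass jar, 38 mm wide, 55 mm high, standing in the kit tray. Origin under its centre. Leave it.
- socket: Steel socket, 28 mm wide, 40 mm high, standing in the kit tray. Origin under its centre. Leave it.
- spray: White bottle with a yellow label and red cap, 60 mm wide, 170 mm high, standing on the bench beyond. Origin under its centre. Leave it.
- spanner: Spanner lying on the bench beyond. Leave it.
- tread_gauge: Blue tread depth gauge with a steel cross bar, 75 x 50 x 12 mm, lying on the bench beyond. Origin under its centre. Leave it.
- weight_box: Cardboard box of wheel weights, 90 x 70 x 35 mm, on the bench beyond. Origin under its centre. Leave it.
- impact_socket: Black impact socket, 38 mm wide, 62 mm high, standing on the bench at the right. Origin under its centre. Leave it.
Not all that is in view belongs to the job. There is more than one size of the torch; the one meant has the size given above.

How it is judged:
On the way:
1. the torch is pulled clear of the rack's clips, in the gripper (distance between torch and rack_seat above 0.04 m and contact force between the fingers and torch above 1 N), for 0.2 s.
At the end, for the whole second after the job is handed in: The torch is snapped fully home in both clips of the red tray: its centre within 4 mm of the seat's height, 5 mm across and 20 mm along the clips, its length within 0.06 rad of the clips' line, at rest and released (z of torch in the frame of kit_seat between -0.004 and 0.004 m and x of torch in the frame of kit_seat between -0.005 and 0.005 m and y of torch in the frame of kit_seat between -0.02 and 0.02 m and angle between the y axis of torch and the y axis of kit_seat, either way round below 0.06 rad and linear speed of torch below 0.02 m/s and contact force between the fingers and torch below 0.1 N); the robot touches nothing.
It fails at once if the torch is pressed on the kit tray or its clips with more than 55 N (contact force between torch and kit above 55 N).
It fails at once if the jar or the socket in the tray is moved by more than 25 mm (distance of any of cap_jar, socket from where it was at the start of the episode above 0.025 m).
It fails at once if another thing on the bench is moved by more than 25 mm (distance of any of spray, spanner, tread_gauge, weight_box, impact_socket from where it was at the start of the episode above 0.025 m).
It also fails if it takes over 43 s, if anything falls off the work surface, if the arm or the gripper's body presses on something with over 40 N, if the wrist force passes 120 N, or if a joint passes its speed limit or range.

ROBOT

A 7-joint arm with a two-finger parallel gripper is mounted at the origin on the work surface. World frame = base frame: x ahead of the robot, y to its left, z up, the work surface at z = 0. Lengths are in m, angles in rad, forces in N, time in s.
With the tool pointing down it reaches from about 0.35 to 0.9 m from the base axis. Payload 7.2 kg.
Tool frame: the origin (TCP) lies on the centre line of the jaws, within the pads' length; the fingertips stand 11 mm ahead of it and the grasp point (between the pads) lies 8 mm behind it (env.tip_reach is the distance from the TCP to the fingertips, in m); x points along the fingers, y is the direction in which the jaws open and shut, and the axes are right-handed (so a half turn about x gives the same grasp; the last joint's range is limited). The gripper opens to 85 mm and grips with 20 to 120 N. Pads are 22 mm wide; open, the fingers measure 114 mm over their backs; the gripper's body (76 mm by 85 mm) begins 54 mm behind the grasp point. The pads swing forward as they close: fully open they stand 13 mm farther back than shut.
Start: joints at [1.07, 0.411, -0.013, 1.596, 0.006, 1.134, -0.082], TCP at [0.262, -0.567, 0.219] pointing down, gripper open.
Joint ranges: [-2.95, 2.95], [-0.29, 1.99], [-1.47, 1.44], [0.14, 2.54], [-1.03, 4.17], [0.13, 1.85], [-2.86, 2.86]. Speed limits (rad/s): [2.39, 2.39, 3.01, 3.01, 3.14, 3.14, 3.14].

INTERFACE

Orientations are given as a rotation vector (axis times angle).
In Python, from cell import readout, imaging, ticket, env gives the robot as it stands.
- The arm moves only by the shell command python3 -m inch 'ROWS'. ROWS is JSON, a list of rows, each a list of 7 numbers: the shift along the tool's x, y, z in m, then the turn, a rotation vector about the tool's x, y, z in degrees, then the opening, from 0 (shut) to 1 (fully open). In form: [[x, y, z, wx, wy, wz, hand], ...]. A call has 1 to 20 rows; each row shifts and turns the commanded pose from where the row before left it, along the tool's axes as they then stand; what a row does not reach is not made up. A row lasts 1/10 s, in which the tool goes at most 50 mm and 8.59 degrees, less where a joint would pass 70% of its speed; a pose out of reach is approached as far as the arm can. A call with a gripper value outside its range is refused whole. The fingers move at their own pace and stop on an object; the grip force is fixed at half the most. Time passes only in rows, so rows that do not move let the fingers close. It gives the time, the measured TCP pose, the force and the opening at its end, in the units of the state.
- readout.sense(): the state, without advancing time (a new reading comes with each control period).
- imaging.camera(name): name is "scene" or "side" or "wrist"; returns (picture, depth): 480x640x3 uint8, red, green, blue; 480x640 float32, m along the optical axis (not along the pixel's ray), 0 where there is no reading.
- imaging.camera_info(name): a dict with "camera_matrix" (3x3 intrinsics, pixels), "origin" and "orientation" of the camera in the world; the wrist camera has in their place "hand_eye" (4x4, takes a point from camera to tool coordinates, whose origin is the TCP and whose axes are the tool frame's). Camera axes: x right, y up, looking along -z (the intrinsics and any distortion apply to the point x, -y, -z); pixel columns grow to the right and rows downward; lengths in m; the calibration is good to about 2 mm. A picture is of the moment at which its call begins: read the wrist's pose just before it. camera_info takes no time and is no camera call.
- ticket.job_done(): hands the job in, once; it reports no verdict.
The state is a dict: "t": time; "joint_pos": joint angles; "joint_vel": joint speeds; "joint_torque": joint torques, N m; "tcp_pos": TCP position; "tool_rot": TCP orientation; "force": force on the tool from outside, world axes, zero at the start; "moment": the same for the moment, N m; "grip_width": finger opening in m.
Only numpy, scipy, OpenCV 4.12 (cv2) and the standard library are available. Lean on these libraries where they do the work, as an engineer would, in place of code of your own. Each camera call takes 0.05 s, during which the arm holds its last target.

## Working session

There is one attempt and no reset: what is moved stays moved. The work goes in short steps, Python scripts to look and compute and a shell command to move; the robot and the scene stay as the last step left them, time stands still between calls to the robot, and variables do not carry over. Pictures are saved under pics/ and viewed, and the job is handed in when it is done.

```bash
ls; mkdir -p pics
python3 - <<'E'
from cell import readout, imaging, env
import cv2, numpy as np
print(readout.sense())
for n in ("scene","side","wrist"):
    p,d=imaging.camera(n); cv2.imwrite(f"pics/{n}0.png",p[:,:,::-1]); np.save(f"pics/{n}0.npy",d); np.save(f"pics/{n}0c.npy",p)
    print(n,imaging.camera_info(n))
print(env.tip_reach)
E
```

```text
pics
{'t': 0.0, 'joint_pos': array([ 1.0697938 ,  0.41193221, -0.01270009,  1.59706323,  0.00558017,
        1.13428989, -0.08222311]), 'joint_vel': array([ 0.00139729, -0.00039955,  0.00100087, -0.0009687 , -0.0001904 ,
        0.00013325, -0.00144477]), 'joint_torque': array([ 1.25989576e-03, -6.00616693e+01,  6.82624653e-01, -2.99407679e+01,
        1.37496609e-02,  1.03802659e-02, -5.00842179e-05]), 'tcp_pos': array([ 0.26187494, -0.56691339,  0.21832516]), 'tool_rot': array([ 1.98225444,  0.43748686, -1.98318253]), 'force': array([ 0.03032523,  0.18521653, -0.16048417]), 'moment': array([-0.04028893, -0.00970493,  0.01371617]), 'grip_width': 0.08532502572565219}
scene {'camera_matrix': array([[452.58674111,   0.        , 321.86384286],
       [  0.        , 452.58674111, 236.79266255],
       [  0.        ,   0.        ,   1.        ]]), 'origin': array([ 1.10518352, -0.72073081,  0.66223543]), 'orientation': array([0.97052357, 0.33912863, 0.60710613])}
side {'camera_matrix': array([[516.37643499,   0.        , 317.9255427 ],
       [  0.        , 516.37643499, 251.78977633],
       [  0.        ,   0.        ,   1.        ]]), 'origin': array([0.47774046, 0.81492205, 0.6853853 ]), 'orientation': array([ 0.06251089, -1.43360846, -2.74977659])}
wrist {'camera_matrix': array([[379.64007437,   0.        , 318.97892163],
       [  0.        , 379.64007437, 243.92388663],
       [  0.        ,   0.        ,   1.        ]]), 'hand_eye': array([[-1.25218885e-03,  3.08509389e-01, -9.51220473e-01,
        -1.55482881e-01],
       [ 9.99998941e-01,  1.09216665e-03, -9.62178469e-04,
        -5.19452911e-04],
       [ 7.42050184e-04, -9.51220671e-01, -3.08510430e-01,
        -7.88949527e-02],
       [ 0.00000000e+00,  0.00000000e+00,  0.00000000e+00,
         1.00000000e+00]])}
0.011
```

View pics/scene0.png

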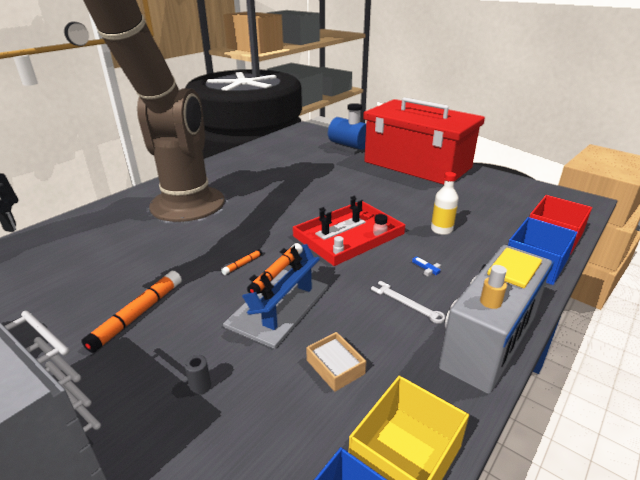

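View pics/side0.png

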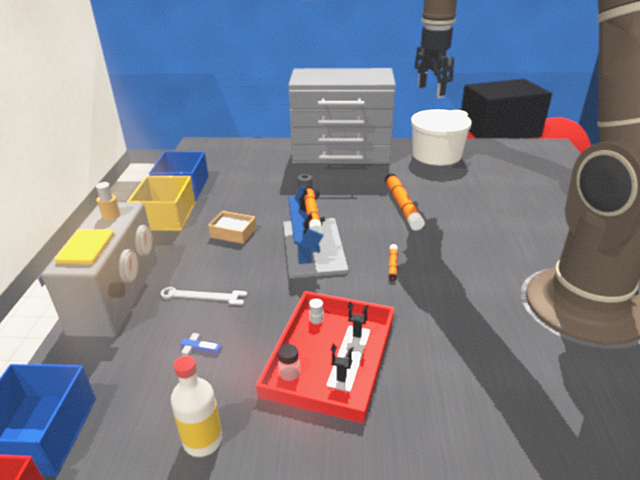

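View pics/wrist0.png

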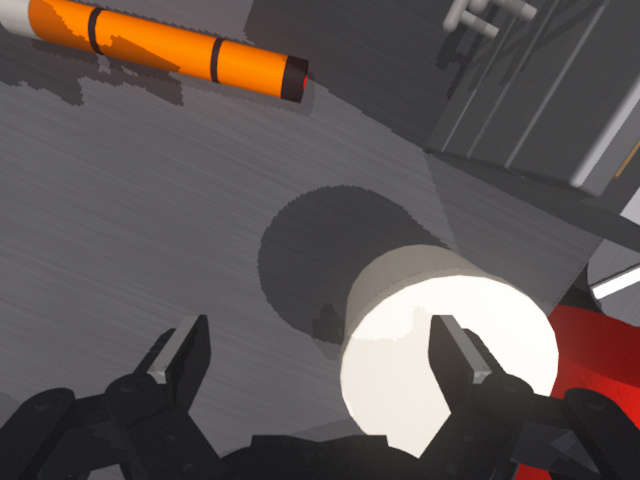

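```bash
cat > h.py <<'E'
import numpy as np, cv2
from scipy.spatial.transform import Rotation as R
from cell import imaging, readout
def cam_pose(n,s=None):
    i=imaging.camera_info(n); K=i["camera_matrix"]
    if n!="wrist": return K,R.from_rotvec(i["orientation"]).as_matrix(),np.array(i["origin"])
    H=i["hand_eye"]; Rt=R.from_rotvec(s["tool_rot"]).as_matrix()
    return K,Rt@H[:3,:3],Rt@H[:3,3]+s["tcp_pos"]
def pts(uv,d,P):
    K,Rc,o=P; uv=np.asarray(uv,float)
    c=np.stack([(uv[:,0]-K[0,2])/K[0,0]*d,-(uv[:,1]-K[1,2])/K[1,1]*d,-d],1)
    return c@Rc.T+o
def ray_z(uv,z,P):
    p=pts(uv,np.ones(len(uv)),P); o=P[2]; r=p-o
    return o+r*((z-o[2])/r[:,2])[:,None]
def proj(X,P):
    K,Rc,o=P; c=(np.atleast_2d(X)-o)@Rc
    return np.stack([K[0,2]+K[0,0]*c[:,0]/-c[:,2],K[1,2]-K[1,1]*c[:,1]/-c[:,2]],1)
def mask(img,col):
    h=cv2.cvtColor(img,cv2.COLOR_RGB2HSV).astype(int); H,S,V=h[...,0],h[...,1],h[...,2]
    return {"orange":(H>=6)&(H<=16)&(S>170)&(V>90),"blue":(H>100)&(H<122)&(S>110)&(V>40),"red":((H<4)|(H>174))&(S>150)&(V>80)}[col]
E
python3 - <<'E'
from h import *
for n in("scene","side"):
    c=np.load(f"pics/{n}0c.npy");d=np.load(f"pics/{n}0.npy");P=cam_pose(n)
    for col,roi in (("orange",None),("red",None),("blue",None)):
        m=(mask(c,col)&(d>0)).astype(np.uint8)
        nn,l,st,ce=cv2.connectedComponentsWithStats(m)
        for k in range(1,nn):
            if st[k,4]<60: continue
            v,u=np.where(l==k);X=pts(np.stack([u,v],1),d[v,u],P)
            if X[:,0].min()<-.3 or X[:,0].max()>1.2: continue
            print(n,col,ce[k].round(),st[k,4],"min",np.percentile(X,2,axis=0).round(3),"max",np.percentile(X,98,axis=0).round(3))
E
python3 - <<'E'
import cv2
a=cv2.imread('pics/scene0.png')[180:350,190:420];cv2.imwrite('pics/crop1.png',cv2.resize(a,None,fx=3.4,fy=3.4,interpolation=cv2.INTER_CUBIC))
a=cv2.imread('pics/side0.png')[160:420,250:450];cv2.imwrite('pics/crop2.png',cv2.resize(a,None,fx=2.3,fy=2.3,interpolation=cv2.INTER_CUBIC))
E
```

```text
scene orange [279. 264.] 347 min [ 0.546 -0.221  0.105] max [ 0.573 -0.132  0.122]
scene orange [244. 260.] 215 min [ 0.37  -0.161  0.004] max [ 0.386 -0.07   0.02 ]
scene orange [259. 282.] 77 min [ 0.559 -0.255  0.105] max [ 0.58  -0.236  0.13 ]
scene orange [145. 300.] 926 min [ 0.313 -0.428  0.008] max [ 0.355 -0.293  0.038]
scene orange [108. 329.] 466 min [ 0.341 -0.488  0.01 ] max [ 0.368 -0.436  0.038]
scene red [563. 214.] 1450 min [0.892 0.429 0.008] max [1.009 0.572 0.083]
scene red [348. 236.] 2715 min [0.396 0.02  0.004] max [0.615 0.29  0.034]
scene red [341. 215.] 297 min [0.421 0.162 0.006] max [0.474 0.256 0.036]
scene blue [543. 251.] 2479 min [ 0.892 -0.103  0.006] max [1.011 0.411 0.147]
scene blue [282. 289.] 1752 min [ 0.548 -0.279  0.015] max [ 0.615 -0.083  0.11 ]
scene blue [426. 266.] 156 min [0.705 0.136 0.002] max [0.778 0.158 0.017]
scene blue [543. 355.] 203 min [ 0.995  0.759 -0.744] max [ 1.014  0.811 -0.514]
scene blue [347. 468.] 1221 min [ 0.891 -0.458  0.02 ] max [ 0.954 -0.41   0.083]
side orange [400. 198.] 293 min [ 0.308 -0.489  0.017] max [ 0.366 -0.296  0.036]
side orange [310. 203.] 126 min [ 0.543 -0.254  0.107] max [ 0.573 -0.127  0.126]
side orange [393. 262.] 64 min [ 0.364 -0.155 -0.001] max [ 0.382 -0.07   0.019]
side red [321. 356.] 7280 min [0.4   0.029 0.003] max [0.609 0.297 0.033]
side red [362. 365.] 121 min [0.44  0.146 0.004] max [0.457 0.218 0.008]
side red [181. 367.] 91 min [0.682 0.339 0.168] max [0.703 0.356 0.173]
side red [ 18. 468.] 868 min [0.889 0.432 0.03 ] max [0.944 0.459 0.081]
side blue [187. 166.] 1208 min [ 0.889 -0.551  0.005] max [ 1.006 -0.408  0.081]
side blue [302. 229.] 1131 min [ 0.536 -0.272  0.019] max [ 0.609 -0.078  0.111]
side blue [190. 342.] 95 min [0.745 0.139 0.01 ] max [0.776 0.157 0.015]
side blue [ 43. 412.] 8042 min [0.889 0.273 0.002] max [1.007 0.411 0.08 ]
```

View pics/crop1.png

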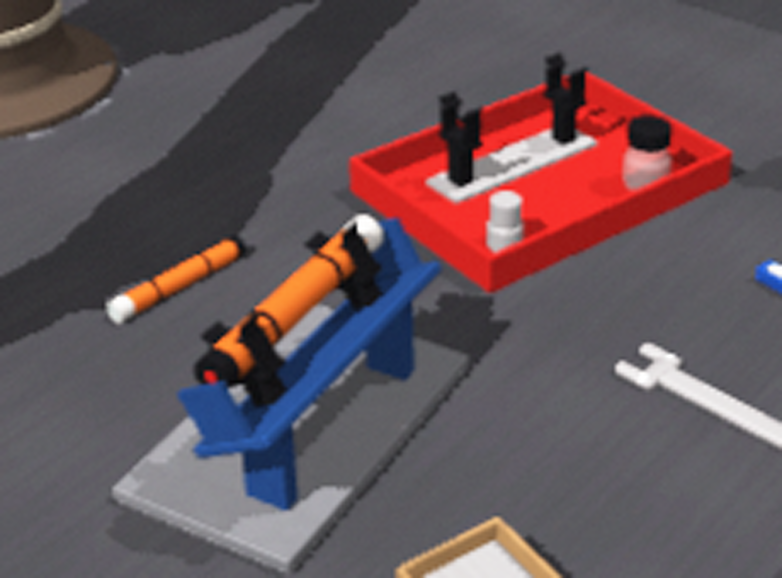

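View pics/crop2.png

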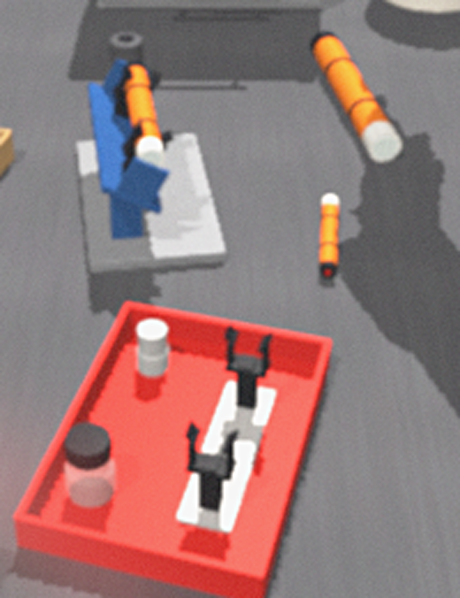

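Run:
```python
from h import *
from scipy.optimize import least_squares
for n in("scene","side"):
    c=np.load(f"pics/{n}0c.npy");d=np.load(f"pics/{n}0.npy");P=cam_pose(n)
    v,u=np.mgrid[:480,:640]; X=pts(np.stack([u.ravel(),v.ravel()],1),d.ravel(),P).reshape(480,640,3); ok=d>0
    m=ok&mask(c,"orange")&(abs(X[...,0]-.56)<.04)&(abs(X[...,1]+.19)<.1)&(X[...,2]>.09)
    m=cv2.erode(m.astype(np.uint8),np.ones((3,3)))>0
    Q=X[m]
    def f(p):
        dx=(Q[:,0]-p[0])*np.cos(p[1])+(Q[:,1]+.18)*np.sin(p[1]); dz=Q[:,2]-p[2]
        return np.hypot(dx,dz)-.012
    r=least_squares(f,[.56,0,.106],loss="soft_l1",f_scale=.002)
    print(n,"torch x at y=-.18, yaw(deg), z",r.x[0].round(4),np.degrees(r.x[1]).round(2),r.x[2].round(4),"rms",np.std(f(r.x)).round(4),len(Q),"yrange",Q[:,1].min(),Q[:,1].max())
    # blue endplates
    m=ok&mask(c,"blue")&(abs(X[...,0]-.57)<.07)&(abs(X[...,1]+.18)<.13)&(X[...,2]>.015)
    q=X[m]; yw=r.x[1]; ax=np.array([-np.sin(yw),np.cos(yw)])
    al=(q[:,:2]-[r.x[0],-.18])@ax; print(" blue along",np.percentile(al,[0.5,1,2,98,99,99.5]).round(4))
    a=m.nonzero()
    # kit rim
    m=ok&mask(c,"red")&(X[...,0]>.37)&(X[...,0]<.65)&(X[...,1]>-.02)&(X[...,1]<.32)&(X[...,2]>.024)&(X[...,2]<.038)
    nn,l,st,ce=cv2.connectedComponentsWithStats(m.astype(np.uint8))
    q=X[m][:,:2]; rect=cv2.minAreaRect((q*1000).astype(np.float32)); print(" rim",np.round(rect[0],1),np.round(rect[1],1),round(rect[2],2))
    g=c.max(2)<70
    m=ok&g&(X[...,0]>.38)&(X[...,0]<.62)&(X[...,1]>.03)&(X[...,1]<.30)&(X[...,2]>.045)&(X[...,2]<.1)
    nn,l,st,ce=cv2.connectedComponentsWithStats(cv2.dilate(m.astype(np.uint8),np.ones((3,3))))
    for k in range(1,nn):
        q=X[(l==k)&m]
        if len(q)>15: print("  dark",ce[k].round(),len(q),q.mean(0).round(3),np.percentile(q,3,axis=0).round(3),np.percentile(q,97,axis=0).round(3))
```

```text
scene torch x at y=-.18, yaw(deg), z 0.5559 9.91 0.1083 rms 0.0011 218 yrange -0.25120757785482667 -0.1346301723629677
 blue along [-0.1021 -0.1019 -0.1015  0.0937  0.0943  0.0953]
 rim [503.3 158.1] [255.5 184.6] 75.89
  dark [355. 204.] 129 [0.483 0.218 0.065] [0.466 0.209 0.049] [0.5   0.231 0.083]
  dark [324. 216.] 148 [0.456 0.112 0.065] [0.439 0.101 0.05 ] [0.473 0.124 0.083]
  dark [381. 219.] 104 [0.577 0.201 0.059] [0.562 0.189 0.05 ] [0.59  0.216 0.065]
side torch x at y=-.18, yaw(deg), z 0.5559 6.13 0.1102 rms 0.0001 5 yrange -0.22100581563551858 -0.1897987959159404
 blue along [-0.0975 -0.0965 -0.0956  0.1002  0.1008  0.1012]
 rim [503.3 158.6] [254.8 179.9] 75.92
  dark [357. 315.] 83 [0.456 0.119 0.062] [0.441 0.108 0.047] [0.471 0.126 0.083]
  dark [341. 358.] 109 [0.482 0.226 0.062] [0.468 0.214 0.046] [0.497 0.233 0.083]
```

The choices for the orange torch in the scene view are the rack torch at (279,264), the larger loose one at (135,310), and the small loose one at (240,262). The crop shows the rack torch sitting in two clips between the blue end plates, so that's the one I'll take. The kit's two empty clips are at (355,204) and (324,216).

```bash
cat >> h.py <<'E'
def axes_rot(x,y):
    x=np.array(x)/np.linalg.norm(x); y=np.array(y,float); y-=x*(x@y); y/=np.linalg.norm(y); return np.stack([x,y,np.cross(x,y)],1)
yr=np.radians(9.9); XR=np.array([np.cos(yr),np.sin(yr),0]); YR=np.array([-np.sin(yr),np.cos(yr),0]); Z=np.array([0,0,1.])
N=-.5*XR+.8660254*Z; SEAT=np.array([.556,-.180,.106])
RG=[axes_rot(-N,s*(.866*XR+.5*Z)) for s in (1,-1)]
yk=np.radians(-14.1); XK=np.array([np.cos(yk),np.sin(yk),0]); YK=np.array([-np.sin(yk),np.cos(yk),0]); KSEAT=np.array([.4694,.1667,.065])
RK=[axes_rot(-Z,s*XK) for s in (1,-1)]
def to(p,Rg,s=None):
    s=s or readout.sense(); Rt=R.from_rotvec(s["tool_rot"]).as_matrix()
    w=np.degrees(R.from_matrix(Rt.T@Rg).as_rotvec())
    print("t",round(s["t"],2),"shift tool",(Rt.T@(p-s["tcp_pos"])*1000).round(1),"mm; turn",w.round(2),"|",np.linalg.norm(w).round(1),"; after-turn shift",(Rg.T@(p-s["tcp_pos"])*1000).round(1))
E
python3 - <<'E'
from h import *
s=readout.sense(); print(R.from_rotvec(s["tool_rot"]).as_matrix().round(3))
g=SEAT+N*.15
for r in RG: print(r.round(2)); to(g-N*0.008,r)
for r in RK: print(r.round(2)); to(KSEAT+Z*.1,r)
E
```

```text
[[-0.001  0.419 -0.908]
 [ 0.001 -0.908 -0.419]
 [-1.    -0.001  0.   ]]
[[ 0.49  0.85  0.17]
 [ 0.09  0.15 -0.99]
 [-0.87  0.5  -0.  ]]
t 0.15 shift tool [ -10.2 -246.3 -360.7] mm; turn [-73.29  19.59  25.6 ] | 80.1 ; after-turn shift [ 133.6  252.2 -330.7]
[[ 0.49 -0.85 -0.17]
 [ 0.09 -0.15  0.99]
 [-0.87 -0.5   0.  ]]
t 0.15 shift tool [ -10.2 -246.3 -360.7] mm; turn [102.17  27.45 -21.  ] | 107.9 ; after-turn shift [ 133.6 -252.2  330.7]
[[-0.    0.97 -0.24]
 [-0.   -0.24 -0.97]
 [-1.    0.    0.  ]]
t 0.15 shift tool [  54.2 -579.  -496.1] mm; turn [-5.11e+01 -3.00e-02  7.00e-02] | 51.1 ; after-turn shift [  53.5   22.5 -762.2]
[[-0.   -0.97  0.24]
 [-0.    0.24  0.97]
 [-1.    0.   -0.  ]]
t 0.15 shift tool [  54.2 -579.  -496.1] mm; turn [1.289e+02 8.000e-02 3.000e-02] | 128.9 ; after-turn shift [ 53.5 -22.5 762.2]
```

```bash
python3 -m inch '[[-0.03,0,0,0,0,0,1],[-0.03,0,0,0,0,0,1],[0,-0.0246,-0.0361,0,0,0,1],[0,-0.0246,-0.0361,0,0,0,1],[0,-0.0246,-0.0361,0,0,0,1],[0,-0.0246,-0.0361,0,0,0,1],[0,-0.0246,-0.0361,0,0,0,1],[0,-0.0246,-0.0361,0,0,0,1],[0,-0.0246,-0.0361,0,0,0,1],[0,-0.0246,-0.0361,0,0,0,1],[0,-0.0246,-0.0361,0,0,0,1],[0,-0.0246,-0.0361,0,0,0,1]]'
python3 -m inch '[[0,0,0,-7.33,1.96,2.56,1],[0,0,0,-7.33,1.96,2.56,1],[0,0,0,-7.33,1.96,2.56,1],[0,0,0,-7.33,1.96,2.56,1],[0,0,0,-7.33,1.96,2.56,1],[0,0,0,-7.33,1.96,2.56,1],[0,0,0,-7.33,1.96,2.56,1],[0,0,0,-7.33,1.96,2.56,1],[0,0,0,-7.33,1.96,2.56,1],[0,0,0,-7.33,1.96,2.56,1],[0,0,0,0,0,0,1],[0,0,0,0,0,0,1]]'
python3 - <<'E'
from h import *
to(SEAT+N*.142,RG[0]); s=readout.sense(); print(s["joint_pos"].round(2))
p,d=imaging.camera("wrist"); cv2.imwrite("pics/w1.png",p[:,:,::-1]); np.savez("pics/w1.npz",p=p,d=d,tp=s["tcp_pos"],tr=s["tool_rot"])
E
```

```text
t: 1.35
tcp_pos: [0.4871, -0.191, 0.2791]
tool_rot: [1.982, 0.435, -1.982]
force: [0.4, 0.1, 0.1]
grip_width: 0.0853
t: 2.55
tcp_pos: [0.4863, -0.1922, 0.2787]
tool_rot: [1.359, 0.915, -0.738]
force: [0.3, 0.2, 0.2]
grip_width: 0.0851
t 2.55 shift tool [ 43.5 -24.1   0.8] mm; turn [-3.31  0.73  1.2 ] | 3.6 ; after-turn shift [ 43.  -25.   -0.1]
[ 0.73 -0.02 -0.25  2.1  -0.47  0.7   0.9 ]
```

View pics/w1.png

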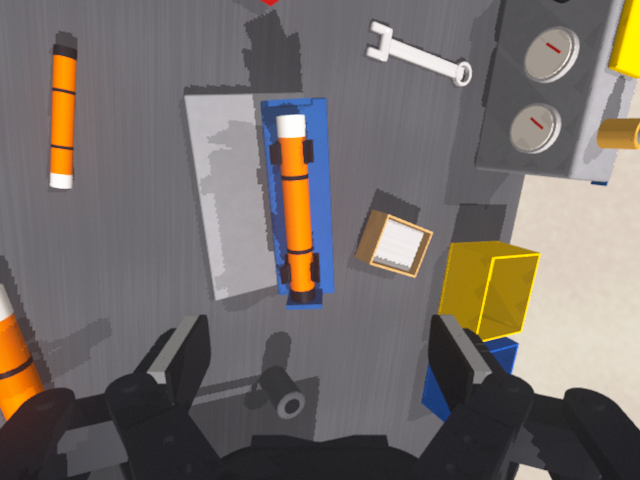

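The wrist view shows the rack torch at about (297,205), lens end up at (291,122) and tail at (305,297), both clips closed on it. The fingers straddle it. Next I'll refit its axis and ends from this view.

```bash
cat > fit.py <<'E'
from h import *
from scipy.optimize import least_squares
def fit(p,d,P,c0,rad=.06,zmin=-1):
    v,u=np.mgrid[:480,:640]; X=pts(np.stack([u.ravel(),v.ravel()],1),d.ravel(),P).reshape(480,640,3)
    m=(d>0)&mask(p,"orange")&(np.linalg.norm(X-c0,axis=2)<rad+.05)
    m=cv2.erode(m.astype(np.uint8),np.ones((3,3)))>0; Q=X[m]
    c=np.array(c0); 
    ax=np.linalg.svd(Q-Q.mean(0),full_matrices=False)[2][0]; ax*=np.sign(ax[1])
    b=np.linalg.svd(ax[None])[2][1:]
    q0=Q.mean(0)-0.008*(P[2]-Q.mean(0))/-np.linalg.norm(P[2]-Q.mean(0))*-1
    def f(x):
        a=ax+x[2]*b[0]+x[3]*b[1]; a/=np.linalg.norm(a); o=q0+x[0]*b[0]+x[1]*b[1]; r=Q-o
        return np.linalg.norm(r-np.outer(r@a,a),axis=1)-.012
    s=least_squares(f,np.zeros(4),loss="soft_l1",f_scale=.002); x=s.x
    a=ax+x[2]*b[0]+x[3]*b[1]; a/=np.linalg.norm(a); o=q0+x[0]*b[0]+x[1]*b[1]
    # extent along axis using any pixels near the cylinder surface
    r=X-o; al=r@a; rd=np.linalg.norm(r-al[...,None]*a,axis=2); mm=(d>0)&(rd<.0155)&(rd>.007)&(abs(al)<.12)
    e=np.percentile(al[mm],[.5,99.5])
    return o+a*e.mean(),a,e,np.std(f(x)),len(Q)
E
python3 - <<'E'
from fit import *
z=np.load("pics/w1.npz"); P=cam_pose("wrist",dict(tcp_pos=z["tp"],tool_rot=z["tr"]))
c,a,e,r,n=fit(z["p"],z["d"],P,SEAT); print("wrist",c.round(4),a.round(4),"yaw",np.degrees(np.arctan2(-a[0],a[1])).round(2),(e[1]-e[0]).round(4),r.round(4),n)
d=np.load("pics/scene0.npy");p=np.load("pics/scene0c.npy")
c,a,e,r,n=fit(p,d,cam_pose("scene"),SEAT); print("scene",c.round(4),a.round(4),"yaw",np.degrees(np.arctan2(-a[0],a[1])).round(2),(e[1]-e[0]).round(4),r.round(4),n)
E
```

```text
wrist [ 0.5567 -0.1818  0.1065] [-0.1614  0.9869 -0.0011] yaw 9.29 0.1942 0.0006 1042
scene [ 0.5565 -0.1836  0.1083] [-0.171   0.9853 -0.0014] yaw 9.85 0.1942 0.0011 219
```

```bash
sed -i 's/np.radians(9.9)/np.radians(9.6)/; s/SEAT=np.array(\[.556,-.180,.106\])/SEAT=np.array([.5565,-.182,.106])/' h.py
python3 -m inch '[[0,0,0,-3.3,0.7,1.2,1],[0,0,0,0,0,0,1],[0,0,0,0,0,0,1]]'
python3 - <<'E'
from h import *
to(SEAT-N*.008,RG[0])
E
```

```text
t: 2.9
tcp_pos: [0.4867, -0.1918, 0.2789]
tool_rot: [1.32, 0.924, -0.681]
force: [0.1, -0.2, 0.1]
grip_width: 0.0854
t 2.9 shift tool [192.9 -25.5   2.3] mm; turn [ 0.4  -0.16 -0.02] | 0.4 ; after-turn shift [193.  -25.4   2. ]
```

Next: centre over the torch, then move in along the normal, stopping 40 mm short to check.

```bash
python3 -m inch '[[0.03,-0.0127,0.001,0.4,-0.1,0,1],[0.03,-0.0128,0.001,0,0,0,1],[0.035,0,0,0,0,0,1],[0.035,0,0,0,0,0,1],[0.02,0,0,0,0,0,1],[0,0,0,0,0,0,1],[0,0,0,0,0,0,1]]'
python3 - <<'E'
from h import *
to(SEAT-N*.008,RG[0]); s=readout.sense()
p,d=imaging.camera("wrist"); cv2.imwrite("pics/w2.png",p[:,:,::-1]);np.savez("pics/w2.npz",p=p,d=d,tp=s["tcp_pos"],tr=s["tool_rot"])
from fit import fit
c,a,e,r,n=fit(p,d,cam_pose("wrist",s),SEAT); print("wrist",c.round(4),a.round(4),"yaw",np.degrees(np.arctan2(-a[0],a[1])).round(2),(e[1]-e[0]).round(4),r.round(4),n)
E
```

```text
t: 3.6
tcp_pos: [0.5392, -0.1848, 0.1364]
tool_rot: [1.324, 0.922, -0.684]
force: [-0.3, -0.0, 0.8]
grip_width: 0.0854
t 3.6 shift tool [43.  -0.1  0.2] mm; turn [ 0.09 -0.13 -0.05] | 0.2 ; after-turn shift [43.  -0.   0.1]
wrist [ 0.5566 -0.1814  0.1065] [-1.623e-01  9.867e-01 -4.000e-04] yaw 9.34 0.1938 0.0005 4102
```

View pics/w2.png

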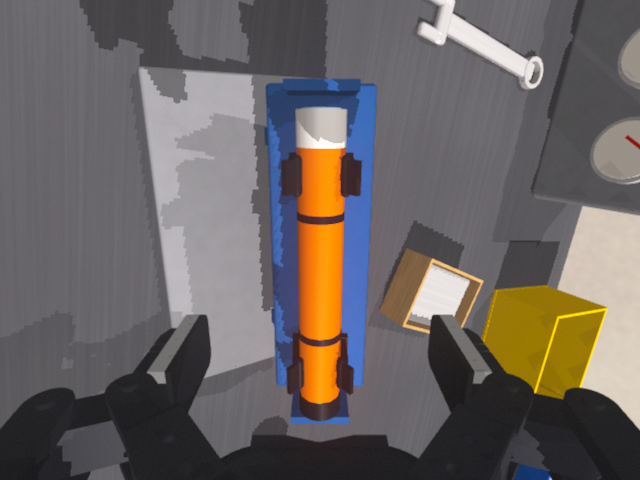

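The wrist view has the torch vertical at u≈320, centred between the fingers, with the clips at (322,175) and (320,370). Moving in to grip.

```bash
python3 -m inch '[[0.015,0,0,0,0,0,1],[0.015,0,0,0,0,0,1],[0.010,0,0,0,0,0,1],[0.003,0,0,0,0,0,1],[0,0,0,0,0,0,1]]'
python3 -m inch '[[0,0,0,0,0,0,0],[0,0,0,0,0,0,0],[0,0,0,0,0,0,0],[0,0,0,0,0,0,0],[0,0,0,0,0,0,0],[0,0,0,0,0,0,0],[0,0,0,0,0,0,0],[0,0,0,0,0,0,0],[0,0,0,0,0,0,0],[0,0,0,0,0,0,0]]'
python3 - <<'E'
from h import *
to(SEAT-N*.008,RG[0])
p,d=imaging.camera("wrist"); cv2.imwrite("pics/w3.png",p[:,:,::-1])
E
```

```text
t: 4.15
tcp_pos: [0.5604, -0.1817, 0.0994]
tool_rot: [1.323, 0.921, -0.684]
force: [-0.6, -0.4, 0.7]
grip_width: 0.0855
t: 5.15
tcp_pos: [0.5604, -0.1816, 0.0996]
tool_rot: [1.323, 0.921, -0.683]
force: [-3.7, -0.2, 6.5]
grip_width: 0.0173
t 5.15 shift tool [ 0.5 -0.2 -0.3] mm; turn [ 0.16 -0.05 -0.1 ] | 0.2 ; after-turn shift [ 0.5 -0.2 -0.3]
```

View pics/w3.png

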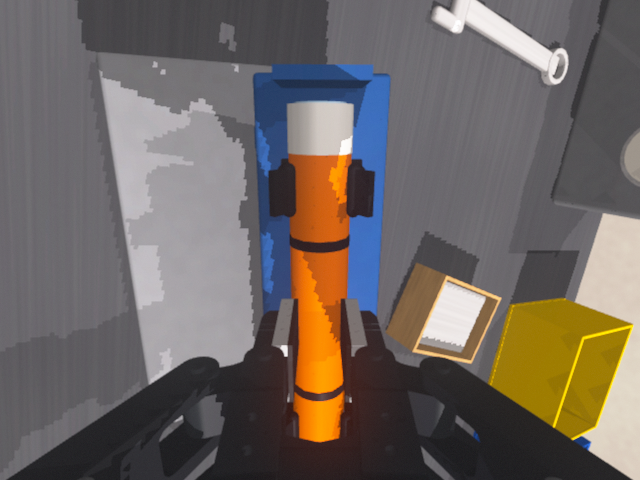

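```bash
python3 -m inch '[[0,0,0,0,0,0,0],[0,0,0,0,0,0,0]]'
python3 - <<'E'
from h import *
for n,(a,b,c,e) in dict(scene=(200,360,200,400),side=(130,280,230,400)).items():
    p,d=imaging.camera(n); cv2.imwrite(f"pics/{n}3.png",cv2.resize(p[a:b,c:e,::-1],None,fx=3.6,fy=3.6,interpolation=cv2.INTER_CUBIC))
E
```

```text
t: 5.4
tcp_pos: [0.5604, -0.1817, 0.0996]
tool_rot: [1.323, 0.921, -0.683]
force: [-4.1, 0.1, 6.6]
grip_width: 0.017
```

View pics/scene3.png

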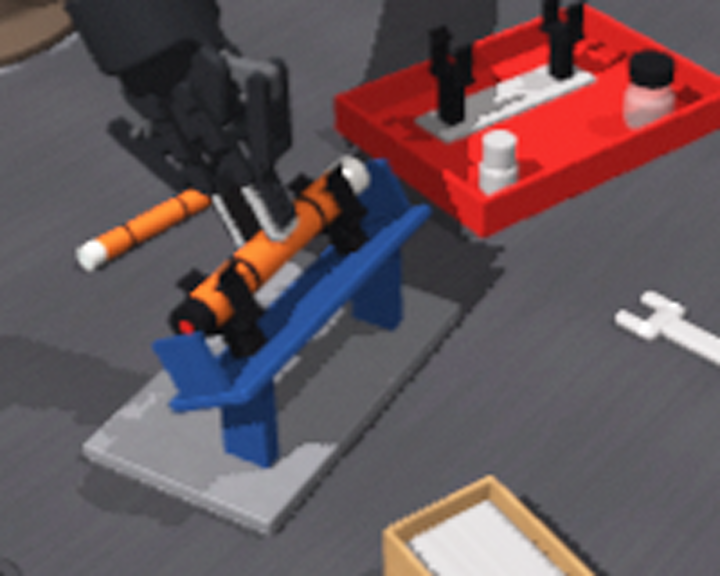

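View pics/side3.png

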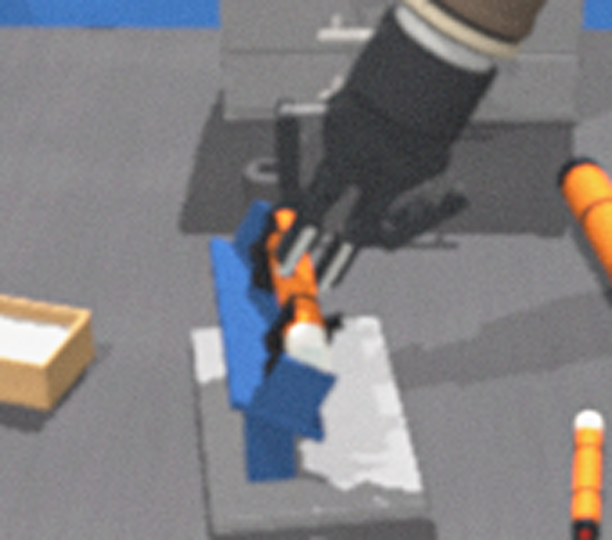

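The pads are pinching the outer half of the torch: width is 17 mm and the tool is pushed outward by about 7 N. I'll measure how deep the tips actually are.

Run:
```python
from h import *
for n in("scene","side"):
    p,d=imaging.camera(n);P=cam_pose(n)
    v,u=np.mgrid[:480,:640]; X=pts(np.stack([u.ravel(),v.ravel()],1),d.ravel(),P).reshape(480,640,3)-SEAT
    nn=X@N; y=X@YR; w=X@(.866*XR+.5*Z)
    hs=cv2.cvtColor(p,cv2.COLOR_RGB2HSV)
    m=(d>0)&(hs[...,1]<110)&(abs(y)<.02)&(abs(w)<.035)&(nn>-.033)&(nn<.05)
    for lo in np.arange(-.033,.05,.004):
        k=m&(nn>=lo)&(nn<lo+.004)
        if k.sum(): print(n,lo.round(3),k.sum(),"w",w[k].min().round(3),w[k].max().round(3),"y",y[k].min().round(3),y[k].max().round(3))
    o=(d>0)&mask(p,"orange")&(abs(y)<.045)&(abs(w)<.03)&(abs(nn)<.03); print("torch n max",np.percentile(nn[o],[2,98]).round(4),"w",np.percentile(w[o],[2,98]).round(4))
```

```text
scene -0.033 1 w -0.021 -0.021 y -0.007 -0.007
scene 0.003 5 w 0.011 0.015 y -0.001 0.016
scene 0.007 14 w -0.014 0.017 y -0.01 0.009
scene 0.011 25 w -0.012 0.022 y -0.012 0.006
scene 0.015 34 w -0.022 0.025 y -0.012 0.007
scene 0.019 39 w -0.014 0.026 y -0.011 0.006
scene 0.023 37 w -0.022 0.026 y -0.011 0.009
scene 0.027 36 w -0.019 0.025 y -0.012 0.008
scene 0.031 43 w -0.021 0.025 y -0.012 0.008
scene 0.035 38 w -0.019 0.024 y -0.011 0.011
scene 0.039 33 w -0.012 0.025 y -0.011 0.008
scene 0.043 39 w -0.018 0.026 y -0.011 0.007
scene 0.047 19 w -0.015 0.029 y -0.012 0.004
torch n max [-0.0072  0.0137] w [0.0025 0.0135]
side 0.003 2 w -0.012 0.015 y 0.001 0.008
side 0.007 10 w -0.013 0.017 y 0.004 0.013
side 0.011 20 w -0.02 0.019 y -0.009 0.014
side 0.015 25 w -0.021 0.022 y -0.007 0.014
side 0.019 26 w -0.02 0.024 y -0.007 0.013
side 0.023 29 w -0.023 0.023 y -0.013 0.015
side 0.027 24 w -0.02 0.023 y 0.0 0.014
side 0.031 28 w -0.021 0.022 y -0.01 0.013
side 0.035 25 w -0.02 0.023 y -0.008 0.014
side 0.039 26 w -0.023 0.02 y -0.004 0.015
side 0.043 22 w -0.02 0.024 y -0.007 0.014
side 0.047 25 w -0.027 0.034 y -0.01 0.014
torch n max [-0.0021  0.0147] w [-0.0079  0.0156]
```

Both cameras put the fingertips about 6 mm outside the torch axis, roughly 25 mm short of the stated tip reach. I'll trust that direct measurement: open, go about 22 mm deeper (the face is at -36 mm), and close again.

```bash
python3 -m inch '[[0,0,0,0,0,0,0.8],[0,0,0,0,0,0,0.8],[0,0,0,0,0,0,0.8],[0,0,0,0,0,0,0.8],[0,0,0,0,0,0,0.8],[0.006,0,0,0,0,0,0.8],[0.006,0,0,0,0,0,0.8],[0.006,0,0,0,0,0,0.8],[0.004,0,0,0,0,0,0.8],[0,0,0,0,0,0,0.8]]'
python3 -m inch '[[0,0,0,0,0,0,0],[0,0,0,0,0,0,0],[0,0,0,0,0,0,0],[0,0,0,0,0,0,0],[0,0,0,0,0,0,0],[0,0,0,0,0,0,0],[0,0,0,0,0,0,0],[0,0,0,0,0,0,0],[0,0,0,0,0,0,0],[0,0,0,0,0,0,0]]'
python3 - <<'E'
from h import *
for n,(a,b,c,e) in dict(scene=(200,360,200,400)).items():
    p,d=imaging.camera(n); cv2.imwrite(f"pics/{n}4.png",cv2.resize(p[a:b,c:e,::-1],None,fx=3.6,fy=3.6,interpolation=cv2.INTER_CUBIC))
E
```

```text
t: 6.6
tcp_pos: [0.5712, -0.1793, 0.0791]
tool_rot: [1.323, 0.923, -0.684]
force: [0.5, 0.0, -0.5]
grip_width: 0.0682
t: 7.6
tcp_pos: [0.5711, -0.1798, 0.0803]
tool_rot: [1.323, 0.921, -0.684]
force: [-4.3, 0.3, 5.2]
grip_width: 0.0222
```

View pics/scene4.png

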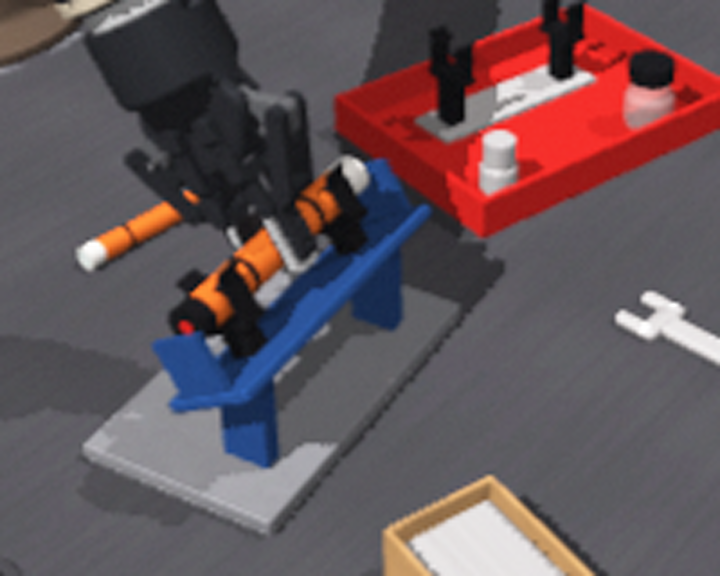

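The pads now reach past the torch's equator and the width is 22.2 mm. Pulling out along the normal.

```bash
python3 -m inch '[[-0.003,0,0,0,0,0,0],[-0.003,0,0,0,0,0,0],[-0.003,0,0,0,0,0,0]]'
python3 -m inch '[[-0.003,0,0,0,0,0,0],[-0.003,0,0,0,0,0,0],[-0.003,0,0,0,0,0,0]]'
python3 -m inch '[[-0.004,0,0,0,0,0,0],[-0.004,0,0,0,0,0,0],[-0.004,0,0,0,0,0,0],[-0.01,0,0,0,0,0,0],[-0.015,0,0,0,0,0,0],[-0.015,0,0,0,0,0,0],[-0.02,0,0,0,0,0,0],[-0.02,0,0,0,0,0,0],[0,0,0,0,0,0,0],[0,0,0,0,0,0,0]]'
python3 - <<'E'
from h import *
for n in("scene","wrist"):
    p,d=imaging.camera(n); cv2.imwrite(f"pics/{n}5.png",p[:,:,::-1])
E
```

```text
t: 7.95
tcp_pos: [0.5669, -0.1799, 0.0875]
tool_rot: [1.323, 0.922, -0.683]
force: [4.5, 0.6, -6.3]
grip_width: 0.022
t: 8.25
tcp_pos: [0.5626, -0.1813, 0.0961]
tool_rot: [1.323, 0.921, -0.683]
force: [1.6, -0.9, -0.4]
grip_width: 0.0221
t: 9.25
tcp_pos: [0.517, -0.1892, 0.1757]
tool_rot: [1.323, 0.92, -0.683]
force: [-0.3, -0.2, -0.7]
grip_width: 0.022
```

View pics/scene5.png

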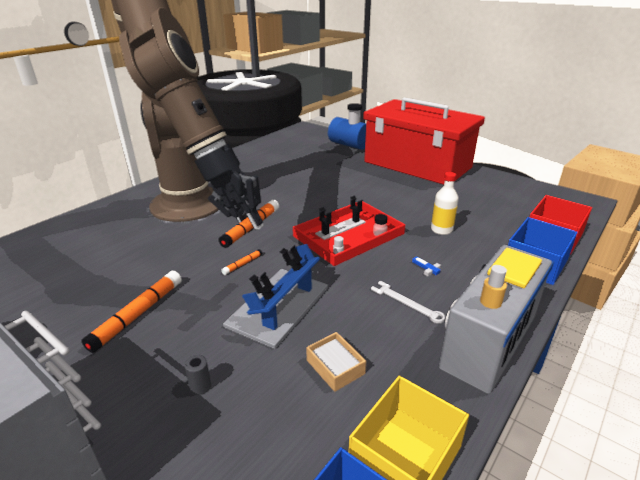

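View pics/wrist5.png

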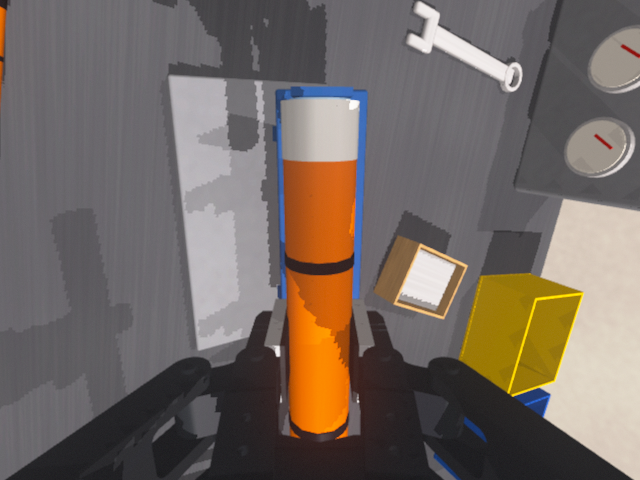

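The torch is out of the rack and level in the fingers, at (248,225) in the scene view, and the rack clips are empty. Now lift and work out the turn.

```bash
python3 -m inch '[[-0.0345,0.02,0,0,0,0,0],[-0.0345,0.02,0,0,0,0,0],[0,0,0,0,0,0,0]]'
python3 - <<'E'
from h import *
to(KSEAT+Z*.15,RK[0])
E
```

```text
t: 9.65
tcp_pos: [0.5196, -0.19, 0.2597]
tool_rot: [1.321, 0.914, -0.68]
force: [1.8, -0.3, -1.2]
grip_width: 0.0224
t 9.65 shift tool [  42.6  -12.2 -360.2] mm; turn [ 23.38  -6.06 -30.01] | 38.5 ; after-turn shift [  44.7 -135.6 -333.7]
```

```bash
python3 -m inch '[[0,0,0,3.9,-1.0,-5.0,0],[0,0,0,3.9,-1.0,-5.0,0],[0,0,0,3.9,-1.0,-5.0,0],[0,0,0,3.9,-1.0,-5.0,0],[0,0,0,3.9,-1.0,-5.0,0],[0,0,0,3.9,-1.0,-5.0,0],[0,0,0,0,0,0,0],[0,0,0,0,0,0,0]]'
python3 - <<'E'
from h import *
to(KSEAT+Z*.15,RK[0])
E
```

```text
t: 10.45
tcp_pos: [0.5171, -0.1874, 0.2528]
tool_rot: [1.386, 1.093, -1.363]
force: [-0.2, -0.8, -1.2]
grip_width: 0.0222
t 10.45 shift tool [  40.2 -126.6 -333.8] mm; turn [ 1.08 -0.61 -0.49] | 1.3 ; after-turn shift [  37.8 -132.5 -331.8]
```

```bash
python3 -m inch '[[0,0,0,1.1,-0.6,-0.5,0],[0,-0.0132,-0.0332,0,0,0,0],[0,-0.0132,-0.0332,0,0,0,0],[0,-0.0132,-0.0332,0,0,0,0],[0,-0.0132,-0.0332,0,0,0,0],[0,-0.0132,-0.0332,0,0,0,0],[0,-0.0132,-0.0332,0,0,0,0],[0,-0.0132,-0.0332,0,0,0,0],[0,-0.0132,-0.0332,0,0,0,0],[0,-0.0132,-0.0332,0,0,0,0],[0,-0.0132,-0.0332,0,0,0,0],[0,0,0,0,0,0,0],[0,0,0,0,0,0,0]]'
python3 - <<'E'
from h import *
from fit import fit
to(KSEAT+Z*.15,RK[0])
s0=readout.sense()
for n in("wrist","scene","side"):
    s=readout.sense();p,d=imaging.camera(n); cv2.imwrite(f"pics/{n}6.png",p[:,:,::-1]); np.savez(f"pics/{n}6.npz",p=p,d=d)
    c0=s0["tcp_pos"]+Z*.025
    c,a,e,r,k=fit(p,d,cam_pose(n,s),c0,rad=.06); Rt=R.from_rotvec(s["tool_rot"]).as_matrix()
    print(n,c.round(4),a.round(4),"yaw",np.degrees(np.arctan2(-a[0],a[1])).round(2),"pitch",np.degrees(a[2]).round(2),(e[1]-e[0]).round(4),r.round(4),k,"in tool",(Rt.T@(c-s["tcp_pos"])*1000).round(1))
E
```

```text
t: 11.75
tcp_pos: [0.4702, 0.1661, 0.2537]
tool_rot: [1.388, 1.08, -1.388]
force: [-0.4, -1.0, -0.3]
grip_width: 0.0224
t 11.75 shift tool [38.7 -1.  -0.4] mm; turn [-0.04  0.06 -0.07] | 0.1 ; after-turn shift [38.7 -0.9 -0.3]
wrist [0.4757 0.1903 0.2833] [ 0.2485  0.9686 -0.0043] yaw -14.39 pitch -0.24 0.1209 0.0005 11482 in tool [-29.6  -0.5 -24.7]
scene [0.4684 0.1641 0.2859] [2.464e-01 9.692e-01 5.000e-04] yaw -14.26 pitch 0.03 0.17 0.0013 156 in tool [-32.2  -1.9   1.5]
side [0.4723 0.1686 0.2834] [ 0.244   0.9697 -0.0084] yaw -14.13 pitch -0.48 0.1658 0.0006 124 in tool [-29.6   0.5  -4.2]
```

View pics/wrist6.png

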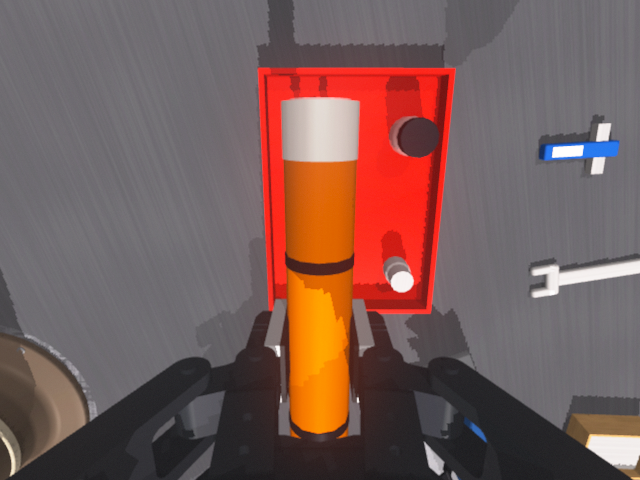

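View pics/side6.png

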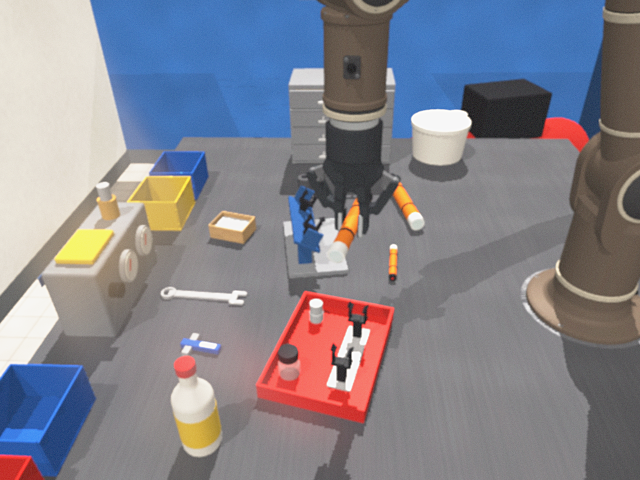

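The wrist view shows the torch in line with the tray's long side. Jar at (415,135), socket at (398,275), both clear. I'll cross-check the kit pose from this view.

Run:
```python
from h import *
s=readout.sense()
z=np.load("pics/wrist6.npz")
P=cam_pose("wrist",s); p,d=z["p"],z["d"]
v,u=np.mgrid[:480,:640]; X=pts(np.stack([u.ravel(),v.ravel()],1),d.ravel(),P).reshape(480,640,3)
m=(d>0)&mask(p,"red")&(X[...,0]>.37)&(X[...,0]<.65)&(X[...,1]>0)&(X[...,1]<.32)&(X[...,2]<.04)
a=X[...,0]*0
for lo in(.022,.026):
    q=X[m&(X[...,2]>lo)]; r=cv2.minAreaRect((q[:,:2]*1000).astype(np.float32)); print(np.round(r[0],1),np.round(r[1],1),r[2],np.percentile(q[:,2],95))
# robust: side rails in kit coordinates
q=X[m&(X[...,2]>.026)]-[.5033,.158,0]; x=q@XK;y=q@YK
k=abs(y)<.10
for sgn in(-1,1):
    kk=k&(x*sgn>.07); 
    if kk.sum()>20: print("x rail",np.percentile(x[kk],[1,50,99]).round(4),kk.sum(), "slope",np.polyfit(y[kk],x[kk],1).round(4))
k=abs(x)<.07
for sgn in(-1,1):
    kk=k&(y*sgn>.11)
    if kk.sum()>20: print("y rail",np.percentile(y[kk],[1,50,99]).round(4),kk.sum())
```

```text
[503.7 155.8] [249.9 180.4] 75.56546783447266 0.032037099725252954
[503.7 155.8] [249.9 180.4] 75.56546783447266 0.032105480768000356
x rail [-0.0892 -0.0863 -0.0837] 1053 slope [ 0.0052 -0.0864]
x rail [0.0849 0.0875 0.091 ] 1285 slope [0.0062 0.0876]
y rail [-0.1265 -0.1224 -0.121 ] 245
y rail [0.1181 0.1206 0.123 ] 917
```

Wrist, scene and side agree within about 2 mm that the torch is over the clip line: -34 to -35 mm in kit x, within 3 mm along, angle matched. Descending to about 32 mm above the seat.

```bash
python3 -m inch '[[0.03,0,0,0,0,0,0],[0.04,0,0,0,0,0,0],[0.04,0,0,0,0,0,0],[0.04,0,0,0,0,0,0],[0.025,0,0,0,0,0,0],[0.012,0,0,0,0,0,0],[0,0,0,0,0,0,0],[0,0,0,0,0,0,0]]'
python3 - <<'E'
from h import *
from fit import fit
s0=readout.sense(); to(KSEAT-Z*.030,RK[0])
for n in("scene","side"):
    p,d=imaging.camera(n); cv2.imwrite(f"pics/{n}7.png",cv2.resize(p[(150,280)[n=='side']:(300,430)[n=='side'],240:440,::-1],None,fx=3.8,fy=3.8,interpolation=cv2.INTER_CUBIC)); np.savez(f"pics/{n}7.npz",p=p,d=d)
    c,a,e,r,k=fit(p,d,cam_pose(n),s0["tcp_pos"]+Z*.03,rad=.06); q=c-KSEAT
    print(n,c.round(4),"kit rel x,y,z",(q@XK*1000).round(1),(q@YK*1000).round(1),(q[2]*1000).round(1),"yaw",np.degrees(np.arctan2(-a[0],a[1])).round(2),"pitch",np.degrees(a[2]).round(2),(e[1]-e[0]).round(4),k)
E
```

```text
t: 12.7
tcp_pos: [0.4719, 0.1658, 0.0681]
tool_rot: [1.391, 1.078, -1.39]
force: [1.1, -0.6, -0.7]
grip_width: 0.022
t 12.7 shift tool [33.1 -2.7 -0.3] mm; turn [-0.23  0.04 -0.12] | 0.3 ; after-turn shift [33.1 -2.7 -0.3]
scene [0.4705 0.1661 0.0995] kit rel x,y,z 1.2 -0.3 34.5 yaw -14.68 pitch -0.12 0.1709 124
side [0.4781 0.1887 0.098 ] kit rel x,y,z 3.1 23.4 33.0 yaw -14.15 pitch -0.05 0.127 114
```

View pics/scene7.png

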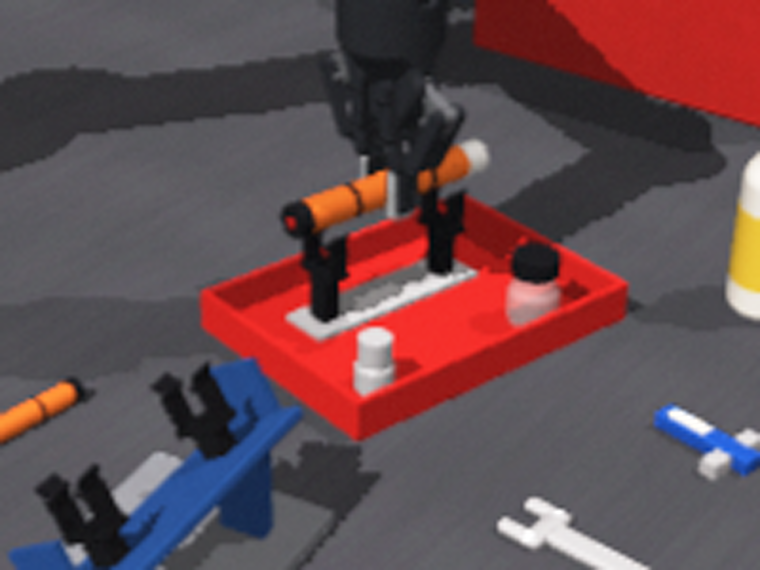

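View pics/side7.png

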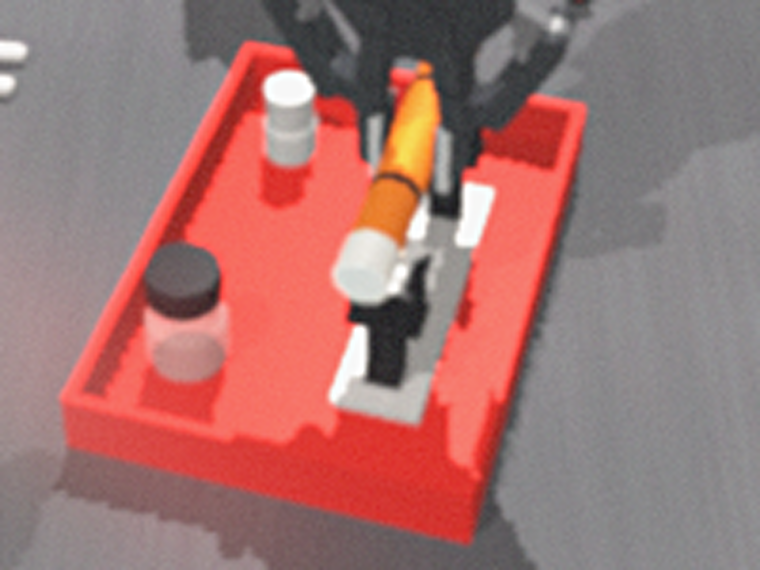

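The torch hangs just above both open clips (scene crop: clips at (325,265) and (440,225)), and has drifted about 1.5-2 mm in kit x. I'll correct that, then lower in small steps watching force.

```bash
python3 -m inch '[[0,-0.002,0,-0.2,0,-0.1,0],[0.005,0,0,0,0,0,0],[0.005,0,0,0,0,0,0],[0.003,0,0,0,0,0,0],[0,0,0,0,0,0,0]]'
python3 -m inch '[[0.002,0,0,0,0,0,0],[0.002,0,0,0,0,0,0],[0,0,0,0,0,0,0]]'
python3 -c "
from h import *
to(KSEAT-Z*.0304,RK[0])"
```

```text
t: 13.3
tcp_pos: [0.4692, 0.1662, 0.0536]
tool_rot: [1.386, 1.082, -1.39]
force: [0.8, -0.7, -0.9]
grip_width: 0.0222
t: 13.6
tcp_pos: [0.4698, 0.1668, 0.0507]
tool_rot: [1.388, 1.082, -1.388]
force: [0.3, -0.6, 4.9]
grip_width: 0.0224
t 13.6 shift tool [16.1 -0.4  0.2] mm; turn [ 0.02  0.03 -0.02] | 0.0 ; after-turn shift [16.1 -0.4  0.2]
```

Contact came at the expected height (16 mm to go, 5 N). Pressing on.

```bash
python3 -m inch '[[0.002,0,0,0,0,0,0],[0.002,0,0,0,0,0,0]]'
python3 -m inch '[[0.002,0,0,0,0,0,0],[0,0,0,0,0,0,0]]'
```

```text
t: 13.8
tcp_pos: [0.4701, 0.167, 0.047]
tool_rot: [1.388, 1.082, -1.387]
force: [-1.0, 0.1, 7.4]
grip_width: 0.022
t: 14.0
tcp_pos: [0.4697, 0.167, 0.0445]
tool_rot: [1.388, 1.083, -1.388]
force: [1.6, 0.5, 3.1]
grip_width: 0.0225
```

```bash
python3 -c "
from h import *
to(KSEAT-Z*.0304,RK[0])"
```

```text
t 14.0 shift tool [ 9.9 -0.2  0.3] mm; turn [ 0.03  0.02 -0.01] | 0.0 ; after-turn shift [ 9.9 -0.2  0.3]
```

```bash
python3 -m inch '[[0.002,0,0,0,0,0,0],[0.002,0,0,0,0,0,0]]'
python3 -m inch '[[0.002,0,0,0,0,0,0],[0,0,0,0,0,0,0]]'
python3 -m inch '[[0.0015,0,0,0,0,0,0],[0,0,0,0,0,0,0]]'
python3 - <<'E'
from h import *
from fit import fit
s0=readout.sense(); to(KSEAT-Z*.0304,RK[0])
for n in("scene","side"):
    p,d=imaging.camera(n); cv2.imwrite(f"pics/{n}8.png",cv2.resize(p[(150,280)[n=='side']:(300,430)[n=='side'],240:440,::-1],None,fx=3.8,fy=3.8,interpolation=cv2.INTER_CUBIC))
    c,a,e,r,k=fit(p,d,cam_pose(n),s0["tcp_pos"]+Z*.03,rad=.06); q=c-KSEAT
    print(n,"kit rel",(q@XK*1000).round(1),(q@YK*1000).round(1),(q[2]*1000).round(1),"yaw",np.degrees(np.arctan2(-a[0],a[1])).round(2),"pitch",np.degrees(a[2]).round(2),(e[1]-e[0]).round(4),k)
E
```

```text
t: 14.2
tcp_pos: [0.4693, 0.1665, 0.0401]
tool_rot: [1.387, 1.082, -1.389]
force: [0.1, 0.1, 1.0]
grip_width: 0.0221
t: 14.4
tcp_pos: [0.4687, 0.1661, 0.0374]
tool_rot: [1.386, 1.083, -1.39]
force: [1.7, 1.0, -4.8]
grip_width: 0.0222
t: 14.6
tcp_pos: [0.4692, 0.166, 0.0362]
tool_rot: [1.386, 1.082, -1.39]
force: [1.8, 0.3, -4.5]
grip_width: 0.0219
t 14.6 shift tool [ 1.6  0.  -0.8] mm; turn [-0.01  0.1   0.05] | 0.1 ; after-turn shift [ 1.6  0.  -0.8]
scene kit rel -1.7 -1.3 2.6 yaw -12.78 pitch -0.21 0.1717 60
side kit rel -1.1 20.5 -0.1 yaw -16.23 pitch 1.56 0.1318 109
```

View pics/scene8.png

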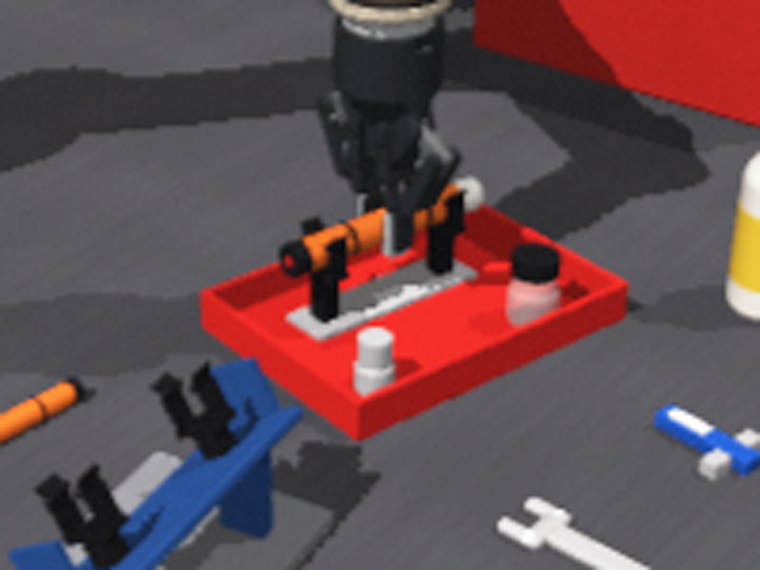

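It has snapped in: both jaws are over the torch, and the clips now pull it down at about 5 N. About 1.5 mm remains, so I'll press gently until the floor is felt.

```bash
python3 -m inch '[[0.001,0,0,0,0,0,0],[0,0,0,0,0,0,0]]'
python3 -m inch '[[0.0007,0,0,0,0,0,0],[0,0,0,0,0,0,0]]'
```

```text
t: 14.9
tcp_pos: [0.4692, 0.1661, 0.0357]
tool_rot: [1.386, 1.082, -1.39]
force: [1.3, -1.5, -0.6]
grip_width: 0.0219
t: 15.1
tcp_pos: [0.4693, 0.1661, 0.0356]
tool_rot: [1.387, 1.082, -1.389]
force: [-1.1, -2.7, 8.6]
grip_width: 0.022
```

Floor felt at 8.6 N, so it's home. Release with a partial opening to keep clear of the jar and socket, then retreat straight up.

```bash
python3 -m inch '[[0,0,0,0,0,0,0.55],[0,0,0,0,0,0,0.55],[0,0,0,0,0,0,0.55],[0,0,0,0,0,0,0.55],[0,0,0,0,0,0,0.55],[0,0,0,0,0,0,0.55]]'
python3 -m inch '[[-0.005,0,0,0,0,0,0.55],[-0.01,0,0,0,0,0,0.55],[-0.02,0,0,0,0,0,0.55],[-0.03,0,0,0,0,0,0.55],[-0.04,0,0,0,0,0,0.55],[-0.04,0,0,0,0,0,0.55],[-0.04,0,0,0,0,0,0.55],[0,0,0,0,0,0,0.55],[0,0,0,0,0,0,0.55]]'
python3 - <<'E'
from h import *
from fit import fit
for n in("wrist","scene","side"):
    s=readout.sense(); p,d=imaging.camera(n); cv2.imwrite(f"pics/{n}9.png",p[:,:,::-1])
    c,a,e,r,k=fit(p,d,cam_pose(n,s),KSEAT,rad=.06); q=c-KSEAT
    print(n,"kit rel",(q@XK*1000).round(1),(q@YK*1000).round(1),(q[2]*1000).round(1),"yaw",np.degrees(np.arctan2(-a[0],a[1])).round(2),"pitch",np.degrees(a[2]).round(2),(e[1]-e[0]).round(4),k)
E
```

```text
t: 15.7
tcp_pos: [0.469, 0.1664, 0.0348]
tool_rot: [1.386, 1.083, -1.389]
force: [0.2, -0.4, 0.2]
grip_width: 0.0472
t: 16.6
tcp_pos: [0.4698, 0.1667, 0.2215]
tool_rot: [1.389, 1.081, -1.387]
force: [0.1, -0.5, -0.9]
grip_width: 0.0469
wrist kit rel -0.5 -0.3 0.4 yaw -14.35 pitch 0.07 0.1688 843
scene kit rel -1.2 -1.7 2.2 yaw -12.46 pitch 0.79 0.1699 169
side kit rel 1.1 1.2 2.7 yaw -15.45 pitch 2.63 0.1701 32
```

View pics/wrist9.png

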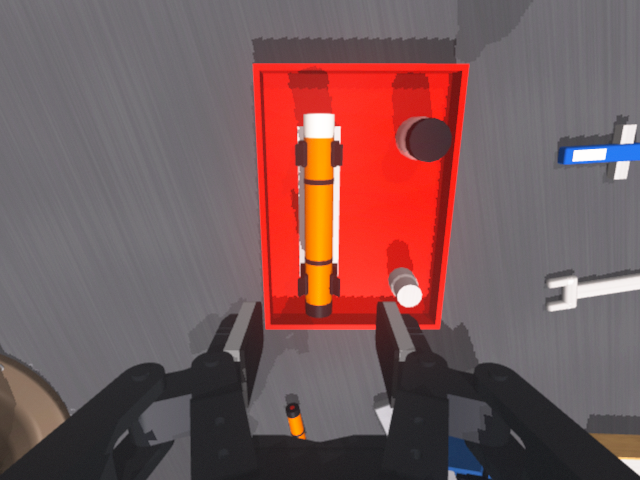

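View pics/side9.png

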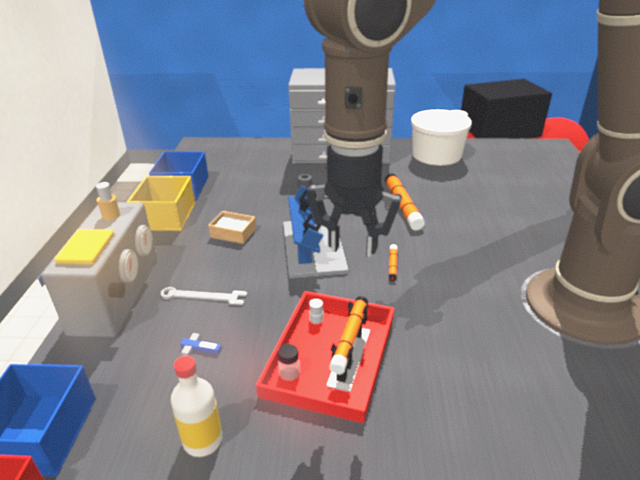

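The wrist view shows the torch in both clips, lens end (319,125) and tail (319,310) sticking out past them, with the jar and socket still standing. The gripper is well clear. Handing in.

```bash
python3 -c "
from cell import ticket; print(ticket.job_done())"
```

```text
the job is handed in; nothing more can be done
None
```

The torch is out of the rack and snapped home in the two clips of the red tray, released, with the gripper about 19 cm above it. I handed the job in at about 17 s; it reported no verdict.

- **Grip:** The first grip only caught the outer half of the torch. Both fixed cameras showed the fingertips about 25 mm short of the stated reach, so I opened, went 20 mm deeper, and gripped again. It then came out along the rack's normal.
- **Pressing force:** The highest reading at the end of any press step was about 9 N (about 0.9 kg), when I felt the clip floor. Force between readings was not logged.
- **Final position:** The wrist camera puts the torch within 0.5 mm of the seat in every direction and its angle within 0.3°.
- **Disagreement:** The scene and side cameras read the torch 2–3 mm high and its heading 1.3–1.6° off; the side view also showed 2.6° of tilt. Those fits used few pixels, and the scene camera had read about 2 mm high all along, so I trusted the wrist view and the snap felt in the force.
- **Other items:** The jar, socket and bench items looked undisturbed in the last pictures. I checked that by eye, not by measuring.

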